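# Load the sample carrier into its locating notches and lock it

### The arm

A 7-joint arm with a two-finger parallel gripper is mounted at the origin on a cart in front of the work surface, level with it; the furniture and walls round the work are solid. World frame = base frame: x ahead of the robot, y to its left, z up, the work surface at z = 0. Lengths are in m, angles in rad, forces in N, time in s.
With the tool pointing down it reaches from about 0.4 to 0.9 m from the base axis. Payload 5.6 kg.
Tool frame: the origin (TCP) lies midway between the tips of the shut fingers; the grasp point (between the pads) lies 19 mm behind it; z points along the fingers, y is the line along which they close (so a half turn about z gives the same grasp; the last joint's range is limited). The gripper opens to 92 mm and grips with 3 to 60 N. Pads are 20 mm wide; open, the fingers measure 128 mm over their backs; the gripper's body (75 mm by 189 mm) begins 69 mm behind the grasp point.
Start: joints at [-1.274, 0.468, -0.012, 1.603, 0.006, 1.071, -0.056], TCP at [0.217, 0.613, 0.215] pointing down, gripper open.
Joint ranges: [-2.53, 2.53], [-0.31, 2.02], [-1.57, 1.55], [0.28, 2.44], [-1.29, 4.43], [0.15, 1.84], [-2.92, 2.92]. Speed limits (rad/s): [2.57, 2.57, 3.14, 3.14, 3.14, 3.14, 3.14].

### API

Orientations are given as a 3x3 rotation matrix whose columns are the frame's x, y, z axes.
In Python, from station import env, effector, solver, viewer, workorder, search_frame, tip_of gives the robot as it stands. Calls block until the motion is done:
- env.reach(position, orientation): joint-space move of the TCP to a pose.
- env.movel(position, frame=None, rate=0.15): straight line of the TCP; frame=None keeps the orientation; rate is the mean speed in m/s.
- env.goto_joints(angles): joint-space move.
- effector.release() and effector.grasp(squeeze=None): open the fingers fully, or close them until they stop; squeeze is the grip in N (None keeps the last).
- env.pause(seconds).
- solver.inverse_kinematics(position, orientation): joint angles nearest the present ones, or None.
- env.sense(): the state.
- viewer.read_camera(name): name is "scene" or "top" or "wrist"; returns (picture, depth): 384x512x3 uint8, red, green, blue; 384x512 float32, m along the optical axis (not along the pixel's ray), 0 where there is no reading.
- viewer.camera_info(name): a dict with "intrinsics" (3x3 intrinsics, pixels), "dist_coeffs" ([k1, k2, p1, p2, k3] as OpenCV has them; the pictures are not rectified), "eye" and "rotation" of the camera in the world; the wrist camera has in their place "T_tool_cam" (4x4, takes a point from camera to tool coordinates, whose origin is the TCP and whose axes are the flange's). Camera axes: x right, y up, looking along -z (the intrinsics and any distortion apply to the point x, -y, -z); pixel columns grow to the right and rows downward; lengths in m; the calibration is good to about 2 mm. A picture is of the moment at which its call begins: read the wrist's pose just before it. camera_info takes no time and is no camera call.
A pose or a line that the arm cannot do raises env.PlanningError and nothing moves.
- workorder.finish_job(): hands the job in; it is judged then, once.
Trained networks look in the newest picture that a camera, given by its name, has taken for a name from the list of things; names that differ only in an ending like _2 or _b are one class to them, and where a whole thing is asked for, a point or a joint stands for the part that bears it (a point fixed in the world has none). Each returns a list of dicts, best first, with "score" (0 to 1); they miss things now and then, are a little off and sometimes report something else, mostly with a low value. They report only what shows in the picture. A call takes as long as a camera call.
- search_frame(camera, name): "at" ([x, y, z] in m, in world coordinates, good to about 4 mm: the middle of the surface that is visible of it).
- tip_of(camera, name): "at" ([x, y, z] in m, in world coordinates, good to about 4 mm: a listed point, or the origin of a listed thing).
The state is a dict: "t": time; "joint_positions": joint angles; "joint_velocities": joint speeds; "tau": joint torques, N m; "ee_pos": TCP position; "tcp_rot": TCP orientation; "wrist_force": force on the tool from outside, world axes, zero at the start; "moment": the same for the moment, N m; "gripper_width": finger opening in m; "grasp_force": force on a finger pad.
Only numpy, scipy, OpenCV 4.12 (cv2) and the standard library are available. Lean on these libraries where they do the work, as an engineer would, in place of code of your own. Each camera call takes 0.05 s, during which the arm holds its last target. There are 200 camera calls.

### The job

Load the sample carrier (the board with the tube rack on it) into the sampler: with a fingertip on the upright lip at its tail, push it gently along its rails towards the sampling unit until you feel it drop into the locating notches, flat on the rails. Then push the pin of the keeper so that the keeper arm swings right over the board and locks it down. Push only: do not grip or lift anything, leave the tube rack, its test tubes and the bottles and glassware around alone, and come away clear of everything.

Things in the scene. Friction and masses are not known exactly. Their poses are not given: they have to be found in the camera images.
- deck: Fixed loading deck, 112 mm wide: two white rails along its y axis (y -205 to +100 mm), tops 26 mm above the worktop, 38 mm high flanges outside them. Origin on the worktop, where the seated carrier's origin lies in plan. Load towards +y (robot's left). Notches 14 mm long at y = +80 and -80 mm. White sampling unit at y 100 to 170 mm, 128 mm high; needle arm, 206 mm high, reaches back to y = +52 mm.
- carrier: Loose grey board with tube rack, riding on the rails on 4 feet. Origin under the board below the rack centre, axes as the deck's: 32 mm above the worktop while riding, 26 when dropped into the notches (deck y = 0 +-2 mm), whose ends then stop it. Starts 55 to 105 mm short (-y). Slides at 3 to 7 N. Board y -112 to +92 mm, 97 wide, 6 thick; tongue 44 wide to y = -165; rack top 72, tubes 130 mm up.
- carrier_lip (a point): Centre of the outer (-y) face of the upright lip at the end of the carrier's tongue: push this face towards +y. Lip 44 mm wide (x), 6 mm thick (y), from the board's underside to 36 mm above it; this point is 21 mm above the underside and 165 mm behind (-y) the carrier's origin. Axes as the carrier's.
- keeper (a joint): Flat steel arm, 14 mm wide, 47 mm long, turning level on a post at deck x = +64, y = -97 mm; 34 to 40 mm above the worktop. 0 rad: points to deck -y, beside the rail (open). Growing: clockwise from above. 1.57 (stop): points to deck -x, over the board's edge (locked). Starts -0.45 to 0.1; stays where left; 1 to 2 N at the pin moves it. It passes over the board only once that is seated (2 mm gap).
- keeper_pin (a point): Upright round pin near the free end of the keeper arm, to push with a fingertip: 37 mm from the pivot, 10 mm thick (12 mm head), from 40 to 72 mm above the worktop. Origin on its axis, 56 mm above the worktop; its -y axis points from the pivot out along the arm.
- tube_1: Loose glass test tube, 18 mm wide, 120 mm tall, standing in the carrier's rack at carrier x = +13, y = +64.5 mm. Origin at its foot, z up along the tube. Not to be touched.
- tube_2: Loose glass test tube, 18 mm wide, 120 mm tall, standing in the carrier's rack at carrier x = -13, y = +39.0 mm. Origin at its foot, z up along the tube. Not to be touched.
- white_bottle: Bystander: white bottle, 46 mm wide, 92 mm tall; origin under its centre.
- flask: Bystander: volumetric flask, 66 mm wide, 173 mm tall, behind the deck; origin under its centre.

How it is judged:
On the way, in this order (a step that is already met when the one before it is completed fails the run):
1. the carrier is pushed home and has dropped into its notches, with the keeper still open (z of carrier in the frame of deck between 0.023 and 0.0285 m and y of carrier in the frame of deck between -0.005 and 0.005 m and angle between carrier's own z axis and vertical below 0.02 rad and value of joint keeper below 0.6 rad), for 0.2 s.
2. the keeper arm is swung over the seated board (z of carrier in the frame of deck between 0.023 and 0.0285 m and y of carrier in the frame of deck between -0.005 and 0.005 m and angle between carrier's own z axis and vertical below 0.02 rad and value of joint keeper above 1.3 rad), for 0.2 s.
At the end, for the whole second after the job is handed in: The carrier lies flat in its notches (origin 23 to 28.5 mm above the worktop, within 5 mm of its seat along the rails, tilt under 0.02 rad), the keeper is swung over the board (joint above 1.3 rad), all at rest; both tubes stand in the rack (all of step 2 and linear speed of carrier below 0.01 m/s and angle between each of tube_1, tube_2's own z axis and vertical below 0.25 rad and z of each of tube_1, tube_2 in the frame of carrier below 0.016 m); the robot touches nothing.
It fails at once if the carrier is lifted off or tipped on its rails (z of carrier in the frame of deck above 0.04 m or angle between carrier's own z axis and vertical above 0.12 rad).
It fails at once if the carrier is rammed, its lip gripped from both sides or hooked, or its tube rack pushed or gripped (contact force between the fingers and carrier above 60 N or contact force between the fingers and carrier_c3 above 5 N or contact force between the fingers and rack_c0 above 5 N or contact force between the fingers and rack_c1 above 5 N or contact force between the fingers and rack_c2 above 5 N or contact force between the fingers and rack_c3 above 5 N or contact force between the fingers and rack_c4 above 5 N or contact force between the fingers and rack_c5 above 5 N or contact force between the fingers and rack_c6 above 5 N).
It fails at once if the keeper is gripped or forced (more than 42 N between the fingers and the keeper pin) (contact force between the fingers and keeper_c1 above 42 N or contact force between the fingers and keeper_c2 above 42 N or contact force between the fingers and keeper_c3 above 42 N).
It fails at once if a test tube is touched by the robot (contact force between any of the fingers, the arm and tube_1 above 0.5 N or contact force between any of the fingers, the arm and tube_2 above 0.5 N).
It fails at once if a bystander is displaced by more than 20 mm (distance of any of white_bottle, flask from where it was at the start of the episode above 0.02 m).
It also fails if it takes over 51 s, if anything falls off the work surface, if the arm or the gripper's body presses on something with over 40 N, if the wrist force passes 120 N, or if a joint passes its speed limit or range.

## Working session

There is one attempt and no reset: what is moved stays moved. The work goes in short steps, each a Python script; the robot and the scene stay as the last script left them, time stands still between calls to the robot, and variables do not carry over. Pictures are saved under pics/ and viewed, at most 10 in all, crops included, and the job is handed in when it is done.

```bash
mkdir -p pics; python3 - <<'E'
from station import env, viewer, search_frame, tip_of
import cv2, numpy as np
ims=[]
for c in ["scene","top"]:
    p,d=viewer.read_camera(c); ims.append(p)
    i=viewer.camera_info(c); print(c,np.round(i["eye"],3),np.round(i["rotation"],2).tolist())
    for n in ["deck","carrier","carrier_lip","keeper","keeper_pin","tube_1","white_bottle","flask"]:
        print(n,[(np.round(r["at"],4).tolist(),round(r["score"],2)) for r in tip_of(c,n)[:3]])
cv2.imwrite("pics/a.png",cv2.cvtColor(ims[0],cv2.COLOR_RGB2BGR)); cv2.imwrite("pics/b.png",cv2.cvtColor(ims[1],cv2.COLOR_RGB2BGR))
print(env.sense()["t"],env.sense()["tcp_rot"])
E
```

```text
scene [0.588 0.701 1.266] [[-1.0, 0.0, 0.01], [0.01, -0.85, 0.53], [0.01, 0.53, 0.85]]
deck [([0.4502, 0.2252, -0.0003], 0.56)]
carrier [([0.4506, 0.144, 0.0297], 0.64)]
carrier_lip [([0.4523, -0.0221, 0.0552], 0.88)]Traceback (most recent call last):
  File "<stdin>", line 8, in <module>
ValueError: it knows: carrier, carrier_lip, deck, flask, keeper_pin, tube, white_bottle
```

```bash
python3 - <<'E'
from station import env, viewer, search_frame, tip_of
import cv2, numpy as np
ims=[]
for c in ["scene","top"]:
    p,d=viewer.read_camera(c); ims.append(p)
    i=viewer.camera_info(c); print(c,np.round(i["eye"],3),np.round(i["rotation"],2).tolist())
    for n in ["deck","carrier","carrier_lip","keeper_pin","tube","white_bottle","flask"]:
        print(n,[(np.round(r["at"],4).tolist(),round(r["score"],2)) for r in tip_of(c,n)[:3]])
cv2.imwrite("pics/a.png",cv2.cvtColor(ims[0],cv2.COLOR_RGB2BGR)); cv2.imwrite("pics/b.png",cv2.cvtColor(ims[1],cv2.COLOR_RGB2BGR))
print(env.sense()["t"],env.sense()["tcp_rot"])
E
```

```text
scene [0.588 0.701 1.266] [[-1.0, 0.0, 0.01], [0.01, -0.85, 0.53], [0.01, 0.53, 0.85]]
deck [([0.4509, 0.2267, -0.0023], 0.8)]
carrier [([0.453, 0.1469, 0.0295], 0.9)]
carrier_lip [([0.4534, -0.0216, 0.0545], 0.91)]
keeper_pin [([0.5281, 0.0953, 0.0596], 0.57)]
tube [([0.45, 0.1422, 0.0304], 0.54), ([0.4405, 0.1846, 0.0375], 0.52), ([0.4669, 0.2069, 0.0405], 0.51)]
white_bottle []
flask [([0.6802, 0.0904, -0.0033], 0.8)]
top [ 0.443 -0.019  0.91 ] [[0.02, 0.99, -0.12], [-1.0, 0.02, -0.0], [0.0, 0.12, 0.99]]
deck [([0.4533, 0.2256, 0.0022], 0.81)]
carrier [([0.4522, 0.1423, 0.0306], 0.6), ([0.4478, -0.0217, 0.0503], 0.5)]
carrier_lip [([0.4499, -0.0222, 0.0494], 0.98)]
keeper_pin [([0.5284, 0.0975, 0.0567], 0.52)]
tube [([0.4645, 0.2065, 0.0385], 0.52), ([0.4363, 0.1847, 0.0438], 0.4)]
white_bottle [([0.4426, -0.3265, 0.0013], 0.84), ([0.4484, -0.0238, 0.047], 0.26)]
flask [([0.6839, 0.0878, 0.0029], 0.72), ([0.4526, 0.2239, 0.0024], 0.27), ([0.4527, 0.1408, 0.0305], 0.24)]
1.0 [[-9.42821368e-01  3.33298461e-01  6.86200628e-05]
 [ 3.33298464e-01  9.42821368e-01  4.13542607e-05]
 [-5.09131500e-05  6.18606422e-05 -9.99999997e-01]]
```

View pics/a.png

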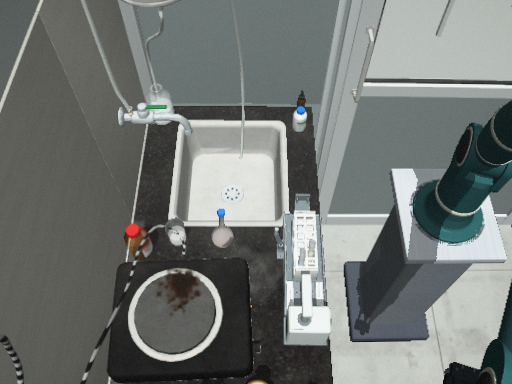

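View pics/b.png

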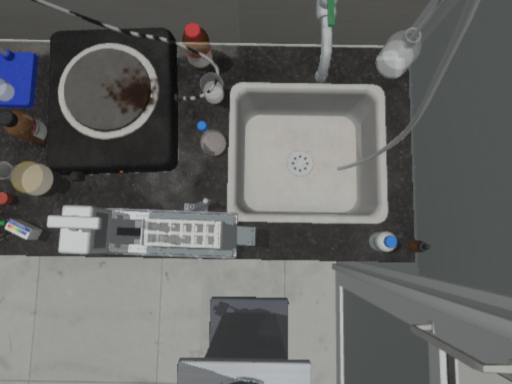

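The scene picture shows the deck along world y at about column 305, rows 200–340. Its tongue and lip are at the sink end (303,200), and the flask is at (222,235). In the top picture the lip is at about (245,236), the keeper pin at (206,202) and the flask at (212,143). All of this agrees with the network's positions. Next I go above the lip and measure with the wrist camera.

```bash
cat >h.py <<'E'
from station import env, effector, solver, viewer, workorder, tip_of
import numpy as np, cv2
def R(th):  # tool x along the push direction (-cos th, sin th), z down
    x=np.array([-np.cos(th),np.sin(th),0]); z=np.array([0,0,-1.]); return np.column_stack([x,np.cross(z,x),z])
def look(cams,names):
    for c in cams:
        p,_=viewer.read_camera(c)
        for n in names: print(c,n,[(np.round(r["at"],4).tolist(),round(r["score"],2)) for r in tip_of(c,n)[:2]])
    return p
def st():
    s=env.sense(); print(round(s["t"],2),np.round(s["ee_pos"],4),np.round(s["wrist_force"],1),np.round(s["joint_positions"],2))
E
python3 - <<'E'
from h import *
s=env.sense(); p=s["ee_pos"].copy() if hasattr(s["ee_pos"],"copy") else list(s["ee_pos"])
for q,th in [((.45,-.06,.35),1.57),((.45,-.06,.045),1.57),((.45,.055,.045),1.57),((.55,.1,.05),-.4),((.48,.11,.05),1.57)]:
    j=solver.inverse_kinematics(q,R(th)); print(None if j is None else np.round(j,2))
env.movel([p[0],p[1],.34],rate=.3); effector.grasp()
env.reach([.45,-.06,.33],R(np.pi/2)); st()
im=look(["wrist"],["deck","carrier","carrier_lip","keeper_pin"])
cv2.imwrite("pics/c.png",cv2.cvtColor(im,cv2.COLOR_RGB2BGR))
look(["top"],["deck","carrier","carrier_lip","keeper_pin"]); 
E
```

```text
[-0.74 -0.05  0.79  1.92  0.04  1.26  0.04]
[-0.39  0.46  0.54  2.22 -0.44  0.57  0.48]
[-0.53  0.44  0.4   2.21 -0.32  0.55  0.11]
[-0.28  0.54  0.05  1.94 -0.04  0.66  1.77]
[-0.63  0.48  0.41  2.12 -0.33  0.6   0.01]
5.44 [ 0.4503 -0.0591  0.33  ] [ 0.2  0.2 -1.2] [-0.74 -0.03  0.81  1.95  0.02  1.21  0.05]
wrist deck []
wrist carrier [([0.4492, 0.1407, 0.0324], 0.77)]
wrist carrier_lip [([0.4504, -0.0224, 0.0534], 0.84)]
wrist keeper_pin [([0.5272, 0.0974, 0.0571], 0.9)]
top deck [([0.4532, 0.2265, 0.0006], 0.56)]
top carrier [([0.4516, 0.143, 0.0267], 0.77)]
top carrier_lip []
top keeper_pin [([0.5278, 0.0957, 0.0587], 0.55)]
```

View pics/c.png

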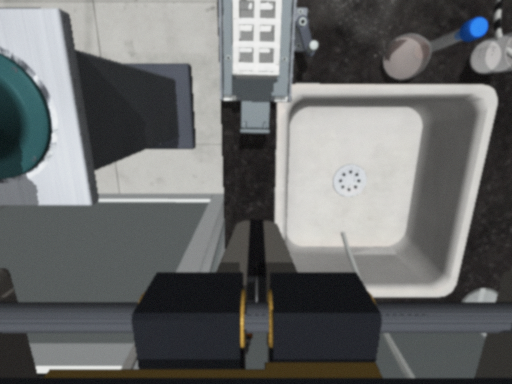

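The wrist view shows the lip at (256,132), lined up with the fingers at column 257, and the keeper pin at (313,45). It matches the numbers, so I start the gentle push.

```bash
python3 - <<'E'
from h import *
x=.4508; F=R(np.pi/2)
env.movel([x,-.06,.10],F,rate=.25); env.movel([x,-.06,.045],rate=.12)
f0=np.array(env.sense()["wrist_force"])
env.movel([x,-.036,.045],rate=.08)
y=-.036
while y<.0605:
    y+= .008 if y<.035 else .0015
    env.movel([x,y,.045],rate=.035)
    s=env.sense(); f=np.array(s["wrist_force"])-f0
    print(round(s["t"],2),round(y,4),np.round(s["ee_pos"][1:],4),np.round(f,1))
    if -f[1]>14 : break
st()
E
```

```text
8.44 -0.028 [-0.0285  0.0452] [-0.1 -2.4  0.7]
8.82 -0.02 [-0.0205  0.0451] [ 0.4 -4.1  1.7]
9.19 -0.012 [-0.0122  0.0451] [ 0.1 -3.2  2.9]
9.57 -0.004 [-0.004  0.045] [ 0.2 -3.2  2.7]
9.94 0.004 [0.0041 0.045 ] [ 0.2 -3.4  2.5]
10.32 0.012 [0.0121 0.045 ] [ 1.2 -3.3  2.1]
10.69 0.02 [0.0201 0.0449] [-0.3 -2.3  0.1]
11.07 0.028 [0.0282 0.045 ] [ 0.2 -1.8  1.9]
11.44 0.036 [0.0363 0.045 ] [ 0.2 -2.4 -0.5]
11.69 0.0375 [0.0373 0.045 ] [ 0.5 -3.7 -0.5]
11.94 0.039 [0.0389 0.045 ] [ 0.4 -4.2 -0.4]
12.19 0.0405 [0.0405 0.045 ] [ 1.3 -4.3 -0.1]
12.44 0.042 [0.0421 0.045 ] [ 1.2 -3.4 -0.8]
12.69 0.0435 [0.0436 0.045 ] [ 1.2 -3.3 -1.3]
12.94 0.045 [0.0451 0.045 ] [ 1.9 -3.6 -1.1]
13.19 0.0465 [0.0465 0.045 ] [ 2.  -3.  -1.1]
13.44 0.048 [0.048 0.045] [ 0.9 -4.5 -0.8]
13.69 0.0495 [0.0495 0.045 ] [ 2.3 -4.4 -0.5]
13.94 0.051 [0.0511 0.045 ] [ 1.9 -3.4 -0.7]
14.19 0.0525 [0.0531 0.0449] [-0.1 -1.5 -1. ]
14.44 0.054 [0.0541 0.0449] [-0.3 -2.5  0.3]
14.69 0.0555 [0.0555 0.0449] [-1.3 -3.8 -0.4]
14.94 0.057 [0.056  0.0449] [-1.5 -4.7  0.2]
15.19 0.0585 [0.056  0.0449] [-1.5 -9.7 -0. ]
15.44 0.06 [0.0561 0.0449] [ -1.  -14.    1.1]
15.44 [0.4507 0.0561 0.0449] [ -0.8 -14.6   1.8] [-0.72  0.48  0.63  2.22 -0.51  0.58  0.29]
```

The force dips at y=0.0525 (the drop), then there is a hard stop at 0.056. I back off and verify before swinging the keeper.

```bash
python3 - <<'E'
from h import *
env.movel([.4508,.03,.045],rate=.1); env.movel([.4508,.0,.20],rate=.25); st()
im=look(["wrist"],["carrier","carrier_lip","keeper_pin","deck"])
cv2.imwrite("pics/d.png",cv2.cvtColor(im,cv2.COLOR_RGB2BGR))
look(["top"],["carrier","carrier_lip","keeper_pin"]); look(["scene"],["carrier","carrier_lip","keeper_pin"]); 
E
```

```text
16.68 [0.4501 0.001  0.1992] [-0.4 -0.8 -1. ] [-0.84  0.17  0.86  2.13 -0.16  0.91  0.11]
wrist carrier []
wrist carrier_lip [([0.4522, 0.0639, 0.0464], 0.9)]
wrist keeper_pin [([0.5279, 0.095, 0.0543], 0.59)]
wrist deck [([0.4413, -0.3262, -0.0007], 0.32)]
top carrier [([0.4547, 0.2294, 0.022], 0.88)]
top carrier_lip []
top keeper_pin []
scene carrier [([0.452, 0.234, 0.0233], 0.68)]
scene carrier_lip [([0.4525, 0.0687, 0.0528], 0.73)]
scene keeper_pin [([0.5274, 0.0953, 0.0585], 0.44)]
```

View pics/d.png

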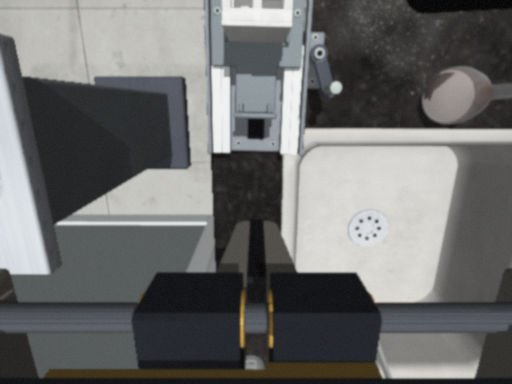

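The board is now dropped, with carrier z about 0.023 and the lip at z about 0.047, y about 0.064. The picture shows the lip at (256,115), the keeper pivot at (319,53), and the pin at (335,88), still open. Now the keeper arc, with the finger face turning along with the arm.

```bash
python3 - <<'E'
from h import *
P=np.array([.516,.129]); r=.0365
def pose(th,d,z=.050):
    q=P+r*np.array([-np.sin(th),-np.cos(th)])-d*np.array([-np.cos(th),np.sin(th)]); return [*q,z]
t0=-.35
env.reach(pose(t0,.03,.20),R(t0)); env.movel(pose(t0,.03,.1),rate=.2); env.movel(pose(t0,.03),rate=.1); st()
f0=np.array(env.sense()["wrist_force"])
env.movel(pose(t0,.014),rate=.04)
th=t0
while th<1.64:
    th+=.1 if th<1.4 else .04
    env.movel(pose(th,.014),R(th),rate=.03)
    s=env.sense(); f=np.array(s["wrist_force"])-f0
    ft=f[:2]@[np.cos(th),-np.sin(th)]
    print(round(s["t"],2),round(th,2),np.round(s["ee_pos"],4),np.round(f,1),round(ft,1))
    if ft>9 or np.linalg.norm(f)>15: break
E
```

```text
20.15 [0.5571 0.105  0.0504] [ 0.5 -0.1  0.2] [-0.52  0.57  0.36  1.94 -0.3   0.69  1.94]
20.98 -0.25 [0.5387 0.0972 0.05  ] [-0.7  0.1 -0.4] -0.7
21.27 -0.15 [0.5354 0.0951 0.05  ] [-0.9  0.8 -0.8] -0.8
21.55 -0.05 [0.5318 0.0933 0.05  ] [ 0.1 -0.  -0.9] 0.1
21.83 0.05 [0.5281 0.092  0.05  ] [-0.5  0.9  0.7] -0.6
22.12 0.15 [0.5243 0.0909 0.05  ] [-0.1  0.  -0.2] -0.1
22.4 0.25 [0.5205 0.0903 0.05  ] [ 0.1 -0.4 -0.5] 0.2
22.68 0.35 [0.5166 0.09   0.05  ] [-0.1 -0.4 -0.3] 0.1
22.97 0.45 [0.5127 0.0901 0.05  ] [-0.  -0.4 -0.9] 0.1
23.25 0.55 [0.5088 0.0907 0.05  ] [-0.1  0.3  0.5] -0.2
23.53 0.65 [0.505  0.0916 0.05  ] [-0.9 -1.4  0.7] 0.1
23.82 0.75 [0.5014 0.0928 0.05  ] [-0.5  0.1 -0.3] -0.4
24.1 0.85 [0.4978 0.0945 0.05  ] [-0.9  0.1 -0.1] -0.7
24.38 0.95 [0.4944 0.0965 0.0499] [-1.4 -0.2  0.9] -0.7
24.67 1.05 [0.4913 0.0988 0.05  ] [-0.7 -0.1 -0.3] -0.2
24.95 1.15 [0.4884 0.1015 0.05  ] [-0.1 -0.3  0.2] 0.2
25.23 1.25 [0.4858 0.1043 0.05  ] [-0.7 -0.   0.2] -0.2
25.52 1.35 [0.4835 0.1075 0.05  ] [ 0.1  0.1 -0.7] -0.1
25.8 1.45 [0.4815 0.1108 0.05  ] [ 0.5 -0.6  0.2] 0.6
26.05 1.49 [0.4808 0.112  0.05  ] [-0.4 -0.6  0.1] 0.6
26.3 1.53 [0.4801 0.1135 0.05  ] [-0.5 -0.7 -0.2] 0.7
26.55 1.57 [0.4794 0.115  0.05  ] [-0.2 -0.6  0.8] 0.6
26.8 1.61 [0.4789 0.1164 0.05  ] [-0.1 -0.8 -0.1] 0.8
27.05 1.65 [0.4785 0.1166 0.05  ] [-0.9 -4.9 -0.1] 4.9
```

```bash
python3 - <<'E'
from h import *
p=np.array(env.sense()["ee_pos"])
env.movel([p[0],p[1]+.0015,.05],rate=.02); st()
env.movel([p[0],p[1]-.018,.05],rate=.08); env.movel([p[0],p[1]-.018,.11],rate=.15); env.movel([.46,.02,.25],R(np.pi/2),rate=.25); env.pause(.3); st()
im=look(["wrist"],["carrier","carrier_lip","keeper_pin"])
look(["scene"],["carrier","carrier_lip","keeper_pin","tube"])
cv2.imwrite("pics/e.png",cv2.cvtColor(im,cv2.COLOR_RGB2BGR))
E
```

```text
27.3 [0.4785 0.1167 0.05  ] [ 0.8 -6.1  0.8] [-1.    0.61  0.88  2.14 -0.73  0.72  0.3 ]
29.34 [0.4597 0.0201 0.2494] [0.6 0.2 0.3] [-1.27  0.2   1.32  2.06 -0.22  1.04  0.15]
wrist carrier []
wrist carrier_lip [([0.4453, 0.063, 0.0479], 0.75)]
wrist keeper_pin [([0.4764, 0.13, 0.0574], 0.6)]
scene carrier [([0.4521, 0.232, 0.0219], 0.69)]
scene carrier_lip [([0.4513, 0.0634, 0.0523], 0.57)]
scene keeper_pin [([0.4807, 0.1333, 0.0569], 0.62)]
scene tube [([0.4782, 0.13, 0.0572], 0.55), ([0.4439, 0.2732, 0.0303], 0.48)]
```

View pics/e.png

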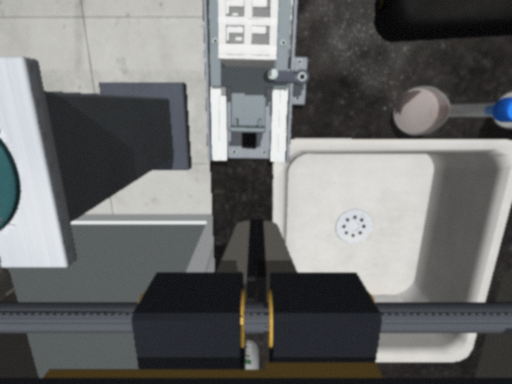

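The keeper arm now points across the board: pivot at (303,77), pin at (272,74), so about 1.57 rad. The carrier is seated and the arm is clear.

```bash
python3 -c "
from h import *
print(workorder.finish_job()); st()"
```

```text
the job is handed in; nothing more can be done
None
the job is handed in; nothing more can be done
```

The carrier is seated in its notches and the keeper arm is swung over the board to its stop. The arm is clear of everything, and the job was handed in at about 30 s on the robot's clock; no verdict was returned.

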